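# Open the hexagonal jar in the jar vise

## Task

Turn the dial of the jar vise to its three-dot mark so that the jaws brace the hexagonal jar. Then unscrew the jar's tight steel cap (anticlockwise) until its threads let go, leaving the jar standing braced in the vise, and finish while still holding the cap level, a couple of centimetres straight above the jar's mouth: do not put it down or let go. Do not push the other things about.

Things in the scene. Friction and masses are not known exactly. Their poses are not given: they have to be found in the camera images.
- vise: jar vise: wooden board 150 x 270 x 14 mm (x, y, z) fixed to the island; origin at the centre of its underside. Jar at y = +65 mm, dial axis at y = -75 mm. Two steel jaws at -x and +x of the jar, tops 52 mm above the island, closed by the dial, 10 mm each per rad: at three dots 0.75 mm clear of the jar on each side, so it cannot turn (and is squared up); at one or two dots it spins with its cap.
- dial (a joint): dial angle in rad, growing clockwise seen from above. Click stops at 0 (one dot), 0.5 (two dots), 1.0 (three dots), 1.5 (four dots; blocked by this jar). Starts at one or two dots. Let go within 0.15 rad of a stop, it springs to it; turning takes up to 0.3 N m. White dots in rows on the board radiate from the dial on its +x side, one-dot row at the vise's +y end.
- dial_grip (a point): point on the dial's axis in its black bar grip, 40 mm above the island. The bar is 46 mm long, 13 mm thick, 24 mm tall (26 to 50 mm above the island). The frame turns with the dial: x runs along the bar to the white pointer; seen from above the pointer is at 0.75 rad minus the dial angle, anticlockwise from the vise's x axis
- jar: loose six-sided terracotta jar, 60 mm across flats, 69 mm across corners, 0.35 kg, standing on the board 14 mm above the island, flats facing the jaws; origin at the centre of its underside, z up. The six-sided part is 58 mm high; above it a round neck, 40 mm diameter, with three thread ramps; rim at 79 mm, springy rubber seal on it up to 84 mm.
- cap: round steel screw cap, 56 mm diameter, 24 mm tall, hollow below, 80 g; origin at the centre of its lower edge, z up. Screwed on: 67 mm above the jar's origin, top 105 mm above the island. Anticlockwise it rises 2 mm and comes free after 0.7 to 1.0 rad; at 1.4 to 1.6 rad it meets the next stop: turn 1.1 to 1.2 rad, then lift. Takes under 1 N m. Lifting before it is free lifts the jar.
- spice_jar: bystander: spice jar, 41 mm diameter, 105 mm tall, origin at centre of underside; stands behind the vise near the dial
- salt_shaker: bystander: salt shaker, 44 mm diameter, 90 mm tall, origin at centre of underside; stands behind the vise near the jar
- coaster: bystander: dark square coaster 96 x 96 x 9 mm, origin at centre of underside; lies in front of the vise
- mug: bystander: mug, 78 x 114 x 93 mm, does not move, origin at centre of underside; stands to the right
- pepper_mill: bystander: pepper mill, 55 mm diameter, 172 mm tall, does not move, origin at centre of underside; stands at the right

How it is judged:
By the outcome, as a careful person would: the job done as asked, in the order asked, and still so for the second after the job is handed in, while the arm keeps its last pose, push and grip.
It also fails if it takes over 50 s, if anything falls off the work surface, if the arm or the gripper's body presses on something with over 40 N, if the wrist force passes 120 N, or if a joint passes its speed limit or range.

## Robot

A 6-joint arm with a two-finger parallel gripper is mounted at the origin on a cart in front of the work surface, level with it; the furniture and walls round the work are solid. World frame = base frame: x ahead of the robot, y to its left, z up, the work surface at z = 0. Lengths are in m, angles in rad, forces in N, time in s.
With the tool pointing down it reaches from about 0.375 to 0.925 m from the base axis. Payload 5.7 kg.
Tool frame: the origin (TCP) lies midway between the tips of the shut fingers; the grasp point (between the pads) lies 19 mm behind it; z points along the fingers, y is the line along which they close (so a half turn about z gives the same grasp; the last joint's range is limited). The gripper opens to 88 mm and grips with 3 to 60 N. Pads are 20 mm wide; open, the fingers measure 115 mm over their backs; the gripper's body (75 mm by 178 mm) begins 61 mm behind the grasp point.
Start: joints at [-1.369, 0.359, 1.51, -0, 1.272, -0.115], TCP at [0.187, -0.57, 0.223] pointing down, gripper open.
Joint ranges: [-2.97, 2.97], [-1.01, 2.36], [0.21, 2.38], [-0.96, 4.11], [0.2, 2.71], [-2.98, 2.98]. Speed limits (rad/s): [2.39, 2.39, 3.14, 3.14, 3.14, 3.14].

## Interface

Orientations are given as a rotation vector (axis times angle).
In Python, from rig import r gives the robot as it stands.
- The arm moves only by the tool tcp_steps, called after "Emit:" as a command line: name --argument value ..., lists and objects as JSON in quotes. Schema: {"type":"object","properties":{"increments":{"type":"array","items":{"type":"array","items":{"type":"array","items":{"type":"number"},"minItems":5,"maxItems":5},"minItems":1,"maxItems":20},"minItems":1,"maxItems":1},"grip_n":{"type":"number"},"only":{"type":"string"},"quiet":{"type":"boolean"},"lines":{"type":"string"}},"required":["increments"],"additionalProperties":false}. increments is a list that holds a single list of rows (three levels of brackets), with 1 to 20 rows, each of 5 numbers: the finger opening in m, then dx, dy, dz in normalised numbers (1 is 750 mm), then a turn about the tool's z in fractions of the full range, 1 being pi rad; each row is the pose to reach, as a shift and turn from the pose commanded when the call began, along the tool's axes at that moment; what a row does not reach only later rows make up. A row lasts 1/12 s, in which the tool goes at most 0.0417 m and 0.125 rad, less where a joint would pass 70% of its speed; a pose out of reach is approached as far as the arm can. The fingers move at their own pace and stop on an object; grip_n is the grip in N (left out, the last holds). Time passes only in rows, so rows that do not move let the fingers close. The tool returns the time, the measured TCP pose, the force, the opening and the grip force at its end. only (a regular expression) keeps the lines of the reply that match it, lines (a string "A,B") keeps lines A to B, and quiet returns only ok. Shift and turn numbers lie between -1 and 1, and a call with a number outside is refused. Input that does not fit is refused with a message, and nothing moves.
- r.read_state(): the state, without advancing time (a new reading comes with each control period).
- r.grab_frame(name): name is "scene" or "top"; returns the picture (400x640x3 uint8, red, green, blue); there is no depth.
- r.calibration(name): a dict with "vertical_fov" (degrees; the focal length in pixels is half the picture's height over the tangent of half this angle, whatever the lens; pixels are square), "cx", "cy" (the principal point, pixels), "R" (3x3) and "t" (3): a world point X has camera coordinates R X + t. Camera axes: x right, y down, z forward; pixel columns grow to the right and rows downward; lengths in m; the calibration is good to about 2 mm. A picture is of the moment at which its call begins. calibration takes no time and is no camera call.
- r.sign_off(): hands the job in; it is judged then, once.
The state is a dict: "clock": time; "qpos": joint angles; "joint_vel": joint speeds; "joint_torque": joint torques, N m; "tcp_pos": TCP position; "tcp_rot": TCP orientation; "force": force on the tool from outside, world axes, zero at the start; "ft_torque": the same for the moment, N m; "grip_width": finger opening in m; "grasp_force": force on a finger pad.
Only numpy, scipy, OpenCV 4.12 (cv2) and the standard library are available. Lean on these libraries where they do the work, as an engineer would, in place of code of your own. Each camera call takes 0.05 s, during which the arm holds its last target. There are 200 camera calls.

## Working session

There is one attempt and no reset: what is moved stays moved. The work goes in short steps, Python scripts to look and compute and a tool call to move; the robot and the scene stay as the last step left them, time stands still between calls to the robot, and variables do not carry over. Pictures are saved under pics/ and viewed, at most 10 in all, crops included, and the job is handed in when it is done.

```bash
ls; mkdir -p pics
```

Run:
```python
from rig import r
import cv2
for n in("scene","top"):
    im=r.grab_frame(n); cv2.imwrite(f"pics/{n}0.png",im[:,:,::-1]); c=r.calibration(n); print(n,c)
s=r.read_state(); print(s)
```

```text
pics
rig.py
scene {'vertical_fov': 52.22367523449147, 'cx': 311.5662516364485, 'cy': 199.8929265403393, 'R': array([[ 0.54464069, -0.83862203, -0.00892259],
       [-0.36607644, -0.22814843, -0.9021842 ],
       [ 0.75455587,  0.49463257, -0.43125868]]), 't': array([-0.42719689,  0.26413017,  0.84319236])}
top {'vertical_fov': 49.93354389871001, 'cx': 318.9988738978309, 'cy': 192.29074121527114, 'R': array([[ 0.01015721, -0.99994739,  0.00143204],
       [-0.99981867, -0.01017895, -0.01609409],
       [ 0.01610782, -0.0012683 , -0.99986946]]), 't': array([-0.14681148,  0.55702551,  1.02758946])}
{'clock': 0.1, 'qpos': array([-1.36909672e+00,  3.59460447e-01,  1.51129266e+00, -1.64388948e-05,
        1.27250752e+00, -1.15125229e-01]), 'joint_vel': array([ 0.00232163, -0.00072612, -0.0007035 , -0.00094611,  0.00056752,
       -0.00126987]), 'joint_torque': array([ 2.96690396e-04, -5.16359067e+01, -2.71407706e+01,  6.76474418e-02,
        2.76417006e-02, -3.11292683e-05]), 'tcp_pos': array([ 0.18678005, -0.56954435,  0.2218893 ]), 'tcp_rot': array([-3.10061060e+00, -4.95333192e-01,  1.37958372e-04]), 'force': array([0.0375513 , 0.54662638, 0.60555882]), 'ft_torque': array([-0.0355309 ,  0.02167227, -0.03077042]), 'grasp_force': 0.0, 'grip_width': 0.08787110906064399}
```

View pics/scene0.png

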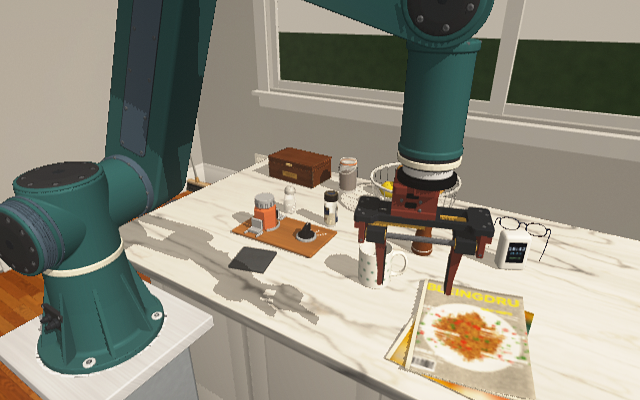

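View pics/top0.png

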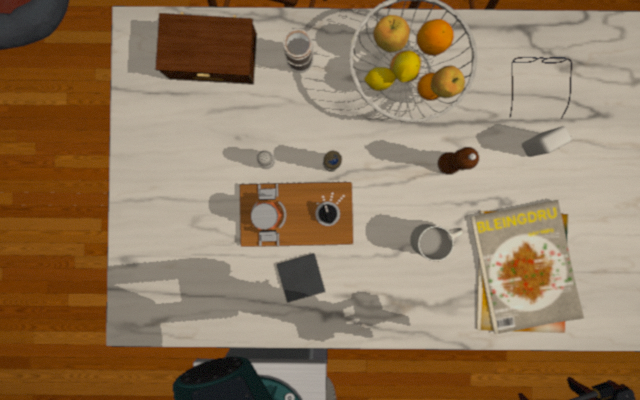

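The scene view shows the vise with jar and cap left of centre (about 280,225). In the top view the board spans columns 240–352 and rows 182–245, with the cap at (266,215) and the dial at (327,213).

Create h.py:
```python
import numpy as np, cv2
from rig import r
def ray(n,px,z):
    c=r.calibration(n); f=200/np.tan(np.radians(c["vertical_fov"]/2))
    R,t=np.array(c["R"]),np.array(c["t"]); o=-R.T@t
    d=R.T@np.array([(px[0]-c["cx"])/f,(px[1]-c["cy"])/f,1]); return o+d*(z-o[2])/d[2]
def proj(n,X):
    c=r.calibration(n); f=200/np.tan(np.radians(c["vertical_fov"]/2)); p=c["R"]@np.array(X)+c["t"]
    return np.array([c["cx"]+f*p[0]/p[2],c["cy"]+f*p[1]/p[2]])
```

Run:
```python
from h import *
im=cv2.imread("pics/top0.png")
hsv=cv2.cvtColor(im,cv2.COLOR_BGR2HSV)
roi=np.zeros(im.shape[:2],np.uint8); roi[175:252,232:360]=255
m=cv2.inRange(hsv,(5,100,60),(22,255,255))&roi
m=cv2.morphologyEx(m,cv2.MORPH_OPEN,np.ones((3,3)))
cs=np.vstack(cv2.findContours(m,0,2)[0])
box=cv2.minAreaRect(cs); print(box); c=cv2.boxPoints(box)
W=np.array([ray("top",p,.014) for p in c]); print(W.round(4),W.mean(0),[np.linalg.norm(W[i]-W[i-1]) for i in range(4)])
# cap: grey, top
sat=hsv[:,:,1]; g=((sat<60)&(hsv[:,:,2]>60)).astype(np.uint8)*255
g[:,:]&=0; 
cv2.imwrite("pics/crop.png",cv2.resize(np.hstack([im[175:252,232:360]]),None,fx=6,fy=6,interpolation=cv2.INTER_CUBIC))
sc=cv2.imread("pics/scene0.png"); cv2.imwrite("pics/crops.png",cv2.resize(sc[180:265,225:345],None,fx=6,fy=6,interpolation=cv2.INTER_CUBIC))
```

```text
((295.71087646484375, 213.8324432373047), (62.00749588012695, 112.5479965209961), 88.83085632324219)
[[ 0.5762  0.05    0.014 ]
 [ 0.5844 -0.2179  0.014 ]
 [ 0.437  -0.2222  0.014 ]
 [ 0.4289  0.045   0.014 ]] [ 0.50661074 -0.08627947  0.014     ] [np.float64(0.14737941753480854), np.float64(0.26802510600996277), np.float64(0.14744676425230832), np.float64(0.26740496479577325)]
```

View pics/crop.png

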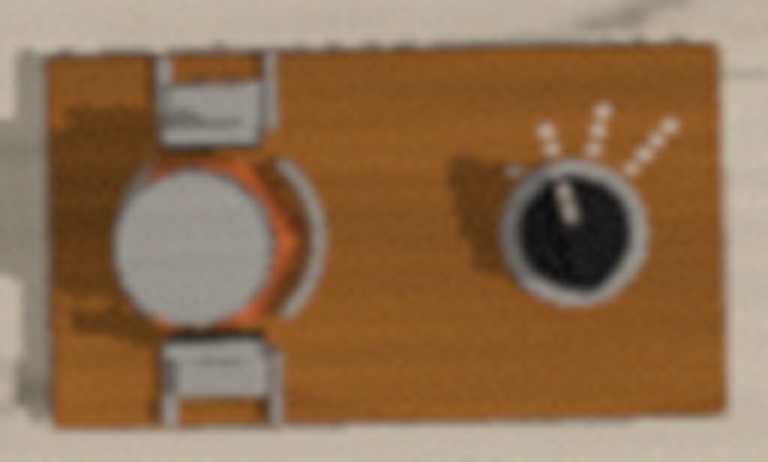

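View pics/crops.png

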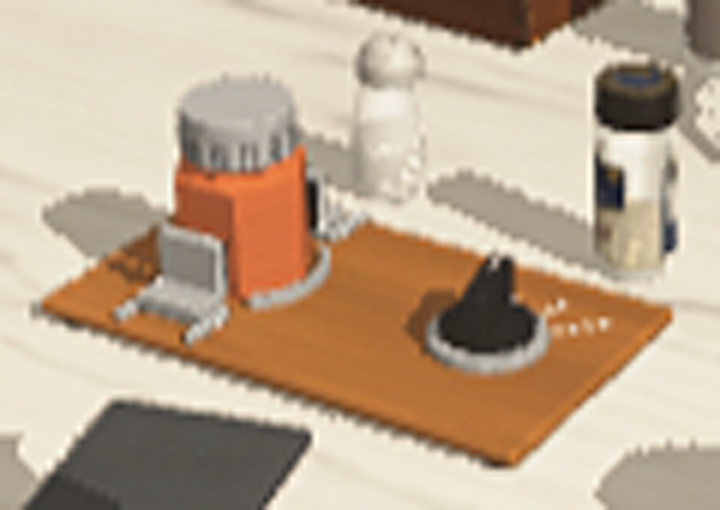

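Crops: the cap's disc centres at about crop (193,247), i.e. top px (264,216). The dial ring is at (575,232) and its white pointer runs from (575,220) to (560,183), towards the two-dot row. The bar stands along the pointer. Next I'll measure these points properly.

Run:
```python
from h import *
im=cv2.imread("pics/top0.png"); hsv=cv2.cvtColor(im,cv2.COLOR_BGR2HSV)
def blob(m,x0,y0,x1,y1):
    k=np.zeros(im.shape[:2],np.uint8);k[y0:y1,x0:x1]=255
    m=m&k; c=max(cv2.findContours(m,0,2)[0],key=cv2.contourArea); return c
c=blob(cv2.inRange(hsv,(0,0,90),(180,60,255)),248,200,280,231)
print("cap px",cv2.minEnclosingCircle(c),cv2.fitEllipse(c)); e=cv2.fitEllipse(c)
print("cap top",ray("top",e[0],.105), "diam m",np.linalg.norm(ray("top",(e[0][0]+e[1][0]/2,e[0][1]),.105)-ray("top",(e[0][0]-e[1][0]/2,e[0][1]),.105)))
b=blob(cv2.inRange(hsv,(0,0,0),(180,255,70)),312,195,345,228); e=cv2.fitEllipse(cv2.convexHull(b)); print("black",e,ray("top",e[0],.026))
V=np.array([.5066,-.0863]);th=.0305
ax=lambda x,y:V+[np.cos(th)*x-np.sin(th)*y,np.sin(th)*x+np.cos(th)*y]
print("from board: dial",ax(0,-.075),"jar",ax(0,.065))
g=cv2.cvtColor(im,cv2.COLOR_BGR2GRAY)[200:225,318:338]; ys,xs=np.where(g[0:18]>110); 
for y in range(2,14): print(y+200,g[y])
# scene: expected projections
sc=cv2.imread("pics/scene0.png"); D=ax(0,-.075);J=ax(0,.065)
for n,X in (("captop",[*J,.105]),("dial50",[*D,.05]),("tip2",[D[0]+.023*np.cos(.25+th),D[1]+.023*np.sin(.25+th),.05])):
    print(n,(proj("scene",X)-[225,180])*6,(proj("top",X)-[232,175])*6)
```

```text
cap px ((263.3571472167969, 215.5), 13.419925689697266) ((263.5450134277344, 215.75584411621094), (24.405841827392578, 26.206960678100586), 93.01250457763672)
cap top [ 0.50480007 -0.02137628  0.105     ] diam m 0.052873382101286934
black ((327.0418701171875, 213.37303161621094), (17.845184326171875, 18.48685073852539), 137.8767547607422) [ 0.50876316 -0.16052632  0.026     ]
from board: dial [ 0.50888715 -0.16126512] jar [ 0.50461781 -0.02133023]
202 [ 96  89  82  80  88 104 121 132 139 140 138 135 132 126 118 110 103 109
 132 143]
203 [102  91  85  88 102 118 132 136 131 129 130 133 138 140 138 127 119 118
 139 147]
204 [ 92  89  93  99  99 100 109 101  84  78  81  94 114 123 129 135 135 127
 120 119]
205 [ 83  95 102  96  79  58  69  91  86  50  36  43  61  74  93 118 134 137
 122 108]
206 [ 96 105 102  82  56  30  68 122 122  66  27  24  27  32  48  80 113 135
 136 122]
207 [105  99  84  57  35  16  63 117 124  80  35  27  22  27  28  44  75 110
 135 135]
208 [100  85  58  32  20  16  44  93 115  90  47  23  30  28  25  28  40  80
 121 138]
209 [ 91  66  37  19  14  20  33  80 121 112  62  27  28  30  28  27  29  60
 103 134]
210 [ 82  49  18  24  24  15  22  69 121 121  73  36  27  28  31  25  29  41
  82 123]
211 [ 74  37  22  23  23  14  19  50 100 106  71  35  30  27  28  26  24  32
  73 122]
212 [ 63  35  21  21  21  17  22  28  55  62  48  29  21  27  27  31  31  31
  66 116]
213 [ 64  31  20  19  22  17  21  25  31  32  29  27  22  23  28  28  25  32
  56 115]
captop [235.59581723  97.43188119] [189.13638813 245.03882482]
dial50 [486.25303567 270.53702819] [573.44973112 232.00236761]
tip2 [501.13861347 247.52732931] [557.38153072 174.04833737]
```

Board, cap and dial measurements agree within 1 mm: dial (0.509,-0.161), jar (0.505,-0.021), vise yaw 0.03. The dial sits at two dots. I'll add a delta helper next.

Add to h.py:
```python
from scipy.spatial.transform import Rotation as Ro
def delta(xyz,yaw):  # tool-axis shift and turn to bring TCP to xyz, tool x at world angle yaw
    s=r.read_state(); M=Ro.from_rotvec(s["tcp_rot"]).as_matrix()
    a=np.arctan2(M[1,0],M[0,0]); d=M.T@(np.array(xyz)-s["tcp_pos"])
    print("t",s["clock"],"delta",d.round(4),"turn",round((a-yaw+np.pi)%(2*np.pi)-np.pi,4),"tilt",M[:,2].round(3),"q",s["qpos"].round(2),"F",s["force"].round(1))
```

```bash
python3 -c "
from h import *
delta([.5088,-.161,.12],.28)"
```

```text
t 0.1 delta [ 0.4333 -0.2877  0.1024] turn 0.0368 tilt [-0.     0.002 -1.   ] q [-1.37  0.36  1.51 -0.    1.27 -0.12] F [0.  0.5 0.6]
```

Units first: shifts go in shares of 750 mm and turns go in shares of pi rad. So 0.4333 m is 0.5777, 0.4 m is 0.5333, 0.037 rad is 0.0118.

Emit:
tcp_steps --increments '[[[0.088,0.0444,-0.0293,0,0.0118],[0.088,0.0889,-0.0587,0,0.0118],[0.088,0.1333,-0.088,0,0.0118],[0.088,0.1777,-0.118,0,0.0118],[0.088,0.2223,-0.148,0,0.0118],[0.088,0.2667,-0.1773,0,0.0118],[0.088,0.3111,-0.2067,0,0.0118],[0.07,0.3556,-0.236,0,0.0118],[0.07,0.4,-0.2653,0,0.0118],[0.06,0.4444,-0.2947,0,0.0118],[0.06,0.4889,-0.324,0,0.0118],[0.06,0.5333,-0.3547,0,0.0118],[0.06,0.5777,-0.3836,0,0.0118],[0.06,0.5777,-0.3836,0.04,0.0118],[0.06,0.5777,-0.3836,0.0867,0.0118],[0.06,0.5777,-0.3836,0.1333,0.0118],[0.06,0.5777,-0.3836,0.1333,0.0118],[0.06,0.5777,-0.3836,0.1333,0.0118]]]'

```text
clock: 1.6
tcp_pos: [0.5072, -0.1608, 0.1213]
tcp_rot: [-3.108, -0.438, 0.007]
force: [-0.2, 0.3, -0.2]
grip_width: 0.0603
grasp_force: 0.0
```

```bash
python3 -c "
from h import *
delta([.5088,-.161,.030],.28)"
```

```text
t 1.6 delta [0.0018 0.0009 0.0913] turn -0.0 tilt [-0.005  0.002 -1.   ] q [-0.44  0.38  1.77  0.    1.    0.85] F [-0.2  0.3 -0.2]
```

In the tool's units: 0.0905 m is 0.1207, 0.03 m is 0.04.

Emit:
tcp_steps --increments '[[[0.06,0.0024,0.0012,0.04,0],[0.04,0.0024,0.0012,0.08,0],[0.03,0.0024,0.0012,0.1067,0],[0.03,0.0024,0.0012,0.1207,0],[0.0,0.0024,0.0012,0.1207,0],[0.0,0.0024,0.0012,0.1207,0],[0.0,0.0024,0.0012,0.1207,0],[0.0,0.0024,0.0012,0.1207,0],[0.0,0.0024,0.0012,0.1207,0],[0.0,0.0024,0.0012,0.1207,0]]]' --grip_n 60

```text
clock: 2.43
tcp_pos: [0.5113, -0.1597, 0.0339]
tcp_rot: [-3.108, -0.435, -0.003]
force: [0.1, 10.5, 6.1]
grip_width: 0.0126
grasp_force: 60.0
```

Run:
```python
from h import *
delta([.5088,-.161,.030],.28)
a=r.grab_frame("top")[165:265,222:372,::-1];b=r.grab_frame("scene")[160:260,215:365,::-1]
cv2.imwrite("pics/g1.png",cv2.resize(np.hstack([a,b]),None,fx=2.6,fy=2.6,interpolation=cv2.INTER_CUBIC))
```

```text
t 2.4333 delta [-0.0028  0.0005  0.0039] turn -0.002 tilt [ 0.001  0.003 -1.   ] q [-0.43  0.51  1.83  0.01  0.8   0.85] F [ 0.1 10.5  6.1]
```

View pics/g1.png

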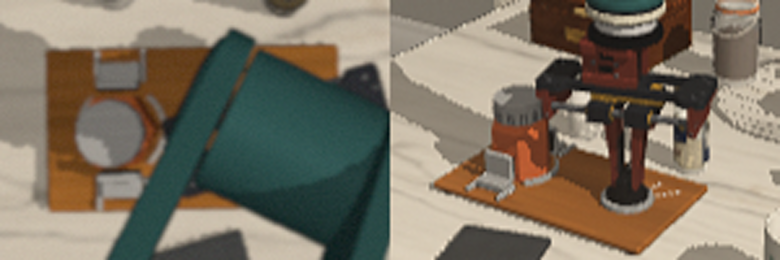

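The bar is held at 12.6 mm. The right half of the picture shows both fingers on it above the ring, clear of everything else. Now I'll turn it clockwise 0.5 rad.

In the tool's units: -0.001 m is -0.0013, 0.52 rad is 0.1655.

Emit:
tcp_steps --increments '[[[0.0,0,-0.0013,0,0.0318],[0.0,0,-0.0013,0,0.0637],[0.0,0,-0.0013,0,0.0955],[0.0,0,-0.0013,0,0.1273],[0.0,0,-0.0013,0,0.1592],[0.0,0,-0.0013,0,0.1655],[0.0,0,-0.0013,0,0.1655],[0.0,0,-0.0013,0,0.1655]]]'

```text
clock: 3.2
tcp_pos: [0.5114, -0.1606, 0.0339]
tcp_rot: [-3.118, 0.377, -0.003]
force: [-0.5, 4.3, 5.9]
grip_width: 0.0127
grasp_force: 60.0
```

```bash
python3 -c "
from h import *
delta([.5113,-.161,.03],-.22);print(r.read_state()['ft_torque'])"
```

```text
t 3.2 delta [0.     0.0005 0.0039] turn -0.0205 tilt [ 0.002  0.    -1.   ] q [-0.43  0.51  1.83  0.    0.79  1.38] F [-0.5  4.3  5.9]
[0.84947102 0.12683612 0.0732298 ]
```

In the tool's units: -0.15 m is -0.2, -0.13 m is -0.1733.

Emit:
tcp_steps --increments '[[[0.05,0,0,0,0],[0.05,0,0,0,0],[0.05,0,0,0,0],[0.07,0,0,-0.0467,0],[0.088,0,0,-0.0933,0],[0.088,0,0,-0.1333,0],[0.088,-0.04,0,-0.1733,0],[0.088,-0.08,0,-0.2,0],[0.088,-0.1333,0,-0.2,0],[0.088,-0.1333,0,-0.2,0]]]'

```text
clock: 4.03
tcp_pos: [0.4057, -0.1342, 0.1821]
tcp_rot: [-3.117, 0.376, 0.01]
force: [-1.1, 1.0, -1.2]
grip_width: 0.0754
grasp_force: 0.0
```

Run:
```python
from h import *
delta([.505,-.0213,.15],-.5)
a=r.grab_frame("top")[165:265,222:372,::-1];b=r.grab_frame("scene")[160:260,215:365,::-1]
cv2.imwrite("pics/g2.png",cv2.resize(np.hstack([a,b]),None,fx=2.6,fy=2.6,interpolation=cv2.INTER_CUBIC))
```

```text
t 4.0333 delta [ 0.0698 -0.1332  0.0317] turn 0.2599 tilt [-0.006  0.003 -1.   ] q [-0.48  0.16  1.91 -0.    1.08  1.33] F [-1.1  1.  -1.2]
```

View pics/g2.png

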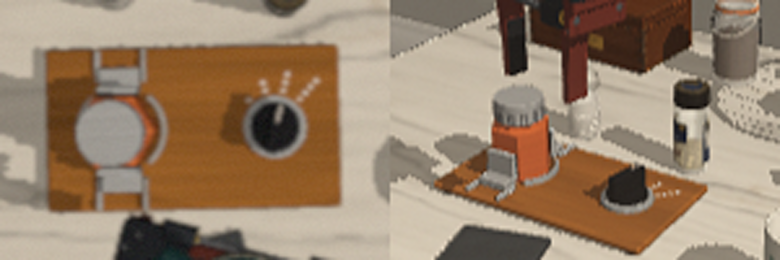

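The pointer is now on the three-dot row and the jaws have closed up to the jar. Next I'll re-measure the cap and approach.

Run:
```python
from h import *
im=r.grab_frame("top")[:,:,::-1].copy(); g=cv2.cvtColor(im,cv2.COLOR_BGR2HSV)
# pointer angle
w=(g[:,:,2]>95)&(g[:,:,1]<90); ys,xs=np.where(w[204:214,320:336]); 
P=np.array([ray("top",(x+320,y+204),.05)[:2] for x,y in zip(xs,ys)]); d=P.mean(0)-[.5089,-.161]; print("pointer vise angle",np.arctan2(d[1],d[0])-.03)
c=cv2.HoughCircles(cv2.resize(cv2.cvtColor(im,cv2.COLOR_BGR2GRAY)[195:237,242:290],None,fx=6,fy=6,interpolation=cv2.INTER_CUBIC),cv2.HOUGH_GRADIENT,1,200,param1=80,param2=15,minRadius=70,maxRadius=95)
print(c); u=(c[0,0,:2]+.5)/6-.5+[242,195]; print("cap",ray("top",u,.105), "r", c[0,0,2]/6)
delta([.505,-.0213,.15],-.5)
```

```text
pointer vise angle -0.19191273044486257
NoneTraceback (most recent call last):
  File "<stdin>", line 7, in <module>
TypeError: 'NoneType' object is not subscriptable
```

The dial angle is confirmed at three dots (measured pointer -0.19 rad, -0.25 expected). The cap position already agrees from two independent measurements, so I'll move above it.

In the tool's units: -0.1332 m is -0.1776, -0.107 m is -0.1427, 0.26 rad is 0.0828.

Emit:
tcp_steps --increments '[[[0.088,0.0187,-0.0347,0,0.0318],[0.088,0.0373,-0.0707,0,0.0637],[0.088,0.056,-0.1067,0,0.0828],[0.088,0.0747,-0.1427,0.0133,0.0828],[0.088,0.0933,-0.1776,0.04,0.0828],[0.088,0.0933,-0.1776,0.04,0.0828],[0.088,0.0933,-0.1776,0.04,0.0828],[0.088,0.0933,-0.1776,0.04,0.0828]]]'

```text
clock: 4.85
tcp_pos: [0.5137, -0.0249, 0.1517]
tcp_rot: [3.044, -0.776, -0.002]
force: [-0.0, -0.9, 1.3]
grip_width: 0.0879
grasp_force: 0.0
```

```bash
python3 -c "
from h import *
delta([.505,-.0213,.080],-.5)"
```

```text
t 4.85 delta [-0.0093  0.0009  0.0717] turn 0.0007 tilt [-0.001 -0.    -1.   ] q [-0.18  0.32  1.78 -0.    1.05  1.89] F [-0.  -0.9  1.3]
```

In the tool's units: 0.071 m is 0.0947, 0.05 m is 0.0667.

Emit:
tcp_steps --increments '[[[0.088,-0.0124,0.0012,0,0],[0.088,-0.0124,0.0012,0.0333,0],[0.088,-0.0124,0.0012,0.0667,0],[0.088,-0.0124,0.0012,0.0947,0],[0.088,-0.0124,0.0012,0.0947,0],[0.088,-0.0124,0.0012,0.0947,0],[0.088,-0.0124,0.0012,0.0947,0]]]'

```text
clock: 5.43
tcp_pos: [0.505, -0.0215, 0.0824]
tcp_rot: [-3.043, 0.779, -0.002]
force: [0.7, -0.0, -0.8]
grip_width: 0.0876
grasp_force: 0.0
```

```bash
python3 -c "
from h import *
delta([.505,-.0213,.080],-.5)"
```

```text
t 5.4333 delta [-0.0001 -0.0002  0.0024] turn -0.0011 tilt [ 0.001 -0.    -1.   ] q [-0.18  0.4   1.86  0.    0.87  1.89] F [ 0.7 -0.  -0.8]
```

In the tool's units: 0.002 m is 0.0027.

Emit:
tcp_steps --increments '[[[0.07,0,0,0.0027,0],[0.06,0,0,0.0027,0],[0.0,0,0,0.0027,0],[0.0,0,0,0.0027,0],[0.0,0,0,0.0027,0],[0.0,0,0,0.0027,0],[0.0,0,0,0.0027,0]]]' --grip_n 60

```text
clock: 6.02
tcp_pos: [0.5052, -0.0208, 0.0795]
tcp_rot: [-3.043, 0.777, -0.001]
force: [0.9, 0.9, 3.5]
grip_width: 0.0556
grasp_force: 60.0
```

```bash
python3 -c "
from h import *
delta([.505,-.0213,.080],-.5)"
```

```text
t 6.0167 delta [ 0.0001  0.0005 -0.0005] turn -0.0002 tilt [ 0.001  0.    -1.   ] q [-0.18  0.41  1.87  0.    0.87  1.89] F [0.9 0.9 3.5]
```

In the tool's units: -0.0015 m is -0.002, -0.001 m is -0.0013, -0.08 rad is -0.0255.

Emit:
tcp_steps --increments '[[[0.0,0,0,0,-0.0255],[0.0,0,0,0,-0.0509],[0.0,0,0,0,-0.0764],[0.0,0,0,-0.0007,-0.1019],[0.0,0,0,-0.0007,-0.1273],[0.0,0,0,-0.0013,-0.1528],[0.0,0,0,-0.0013,-0.1783],[0.0,0,0,-0.002,-0.2037]]]'

```text
clock: 6.68
tcp_pos: [0.5055, -0.0211, 0.0809]
tcp_rot: [3.133, 0.225, 0.002]
force: [1.0, 0.9, -3.3]
grip_width: 0.0556
grasp_force: 60.0
```

```bash
python3 -c "
from h import *
delta([.505,-.0213,.080],.65);print(r.read_state()['ft_torque'])"
```

```text
t 6.6833 delta [-0.0005  0.0002  0.0009] turn -0.5069 tilt [ 0.001 -0.    -1.   ] q [-0.18  0.41  1.87  0.    0.87  1.25] F [ 1.   0.9 -3.3]
[-0.06554191 -0.39833262 -0.31987848]
```

In the tool's units: -0.0005 m is -0.0007, -0.0003 m is -0.0004, -0.32 rad is -0.1019.

Emit:
tcp_steps --increments '[[[0.0,0,0,-0.0004,-0.0255],[0.0,0,0,-0.0007,-0.0509],[0.0,0,0,-0.0007,-0.0764],[0.0,0,0,-0.0007,-0.1019],[0.0,0,0,-0.0007,-0.1273],[0.0,0,0,-0.0007,-0.1528],[0.0,0,0,-0.0007,-0.1719],[0.0,0,0,-0.0007,-0.1719],[0.0,0,0,-0.0007,-0.1719]]]'

```text
clock: 7.43
tcp_pos: [0.5056, -0.021, 0.0817]
tcp_rot: [2.962, 1.045, 0.003]
force: [0.4, 1.0, 6.3]
grip_width: 0.0553
grasp_force: 60.0
```

Run:
```python
from h import *
delta([.505,-.0213,.1],.65);print(r.read_state()['ft_torque'])
a=r.grab_frame("scene")[160:260,215:365,::-1]; cv2.imwrite("pics/g3.png",cv2.resize(a,None,fx=5,fy=5,interpolation=cv2.INTER_CUBIC))
```

```text
t 7.4333 delta [-0.0006 -0.0002 -0.0183] turn 0.0284 tilt [ 0.002 -0.    -1.   ] q [-0.18  0.41  1.86  0.    0.87  0.71] F [0.4 1.  6.3]
[ 0.1026525  -0.17991494 -0.00112683]
```

View pics/g3.png

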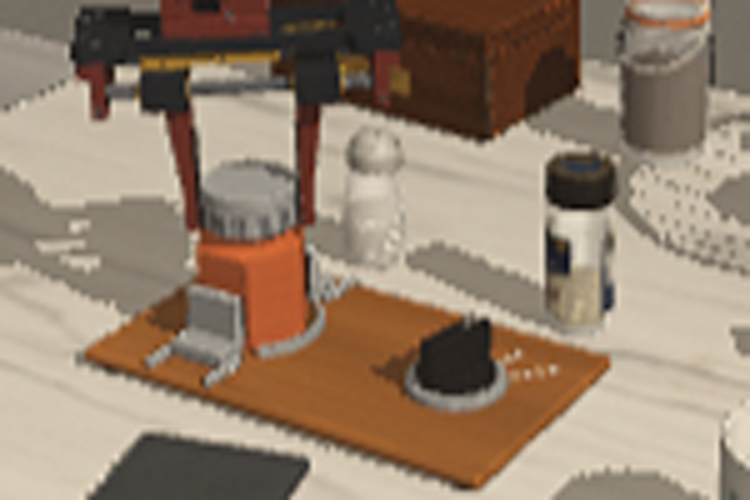

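The torque has dropped to zero and the seal is pushing up about 6 N. The picture shows the jar upright between the closed jaws with the cap gripped. I'll try a small lift first.

In the tool's units: -0.006 m is -0.008, -0.004 m is -0.0053.

Emit:
tcp_steps --increments '[[[0.0,0,0,-0.0027,0],[0.0,0,0,-0.0053,0],[0.0,0,0,-0.008,0],[0.0,0,0,-0.008,0],[0.0,0,0,-0.008,0],[0.0,0,0,-0.008,0]]]'

```text
clock: 7.98
tcp_pos: [0.5046, -0.0209, 0.0872]
tcp_rot: [-2.962, -1.047, 0.0]
force: [1.7, 1.3, -1.1]
grip_width: 0.0556
grasp_force: 60.0
```

Run:
```python
from h import *
delta([.505,-.0213,.1],.62);print(r.read_state()['ft_torque'])
a=r.grab_frame("scene")[160:260,215:365,::-1]; cv2.imwrite("pics/g4.png",cv2.resize(a,None,fx=5,fy=5,interpolation=cv2.INTER_CUBIC))
```

```text
t 7.9833 delta [ 0.0001  0.0006 -0.0128] turn 0.0596 tilt [-0.  0. -1.] q [-0.18  0.4   1.86  0.    0.88  0.71] F [ 1.7  1.3 -1.1]
[ 0.08432622 -0.11432092  0.08779188]
```

View pics/g4.png

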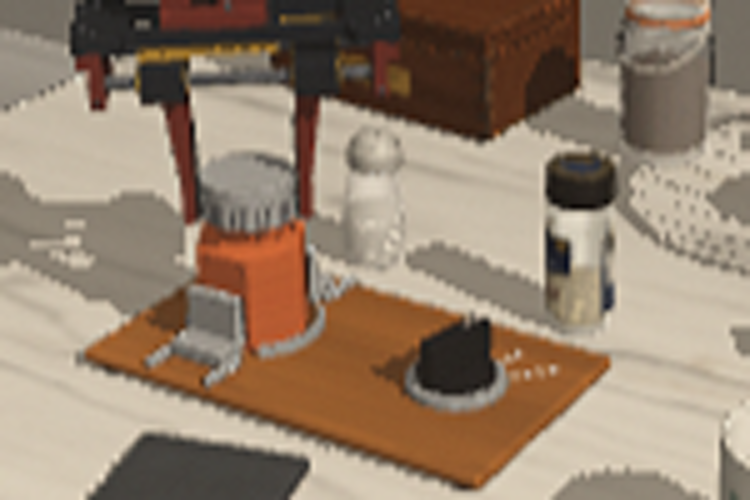

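The load is about 1 N, which is the cap alone, and the jar's base hasn't moved. To put the cap's edge 20 mm above the mouth, I'll lift another 30 mm.

In the tool's units: -0.03 m is -0.04, -0.025 m is -0.0333.

Emit:
tcp_steps --increments '[[[0.0,0,0,-0.0067,0],[0.0,0,0,-0.0133,0],[0.0,0,0,-0.02,0],[0.0,0,0,-0.0267,0],[0.0,0,0,-0.0333,0],[0.0,0,0,-0.04,0],[0.0,0,0,-0.04,0],[0.0,0,0,-0.04,0],[0.0,0,0,-0.04,0],[0.0,0,0,-0.04,0]]]'

```text
clock: 8.87
tcp_pos: [0.5044, -0.0209, 0.1169]
tcp_rot: [-2.961, -1.047, 0.001]
force: [-0.2, 0.7, -0.9]
grip_width: 0.0557
grasp_force: 60.0
```

Run:
```python
from h import *
delta([.505,-.0213,.118],.62)
a=r.grab_frame("scene")[160:260,215:365,::-1]; cv2.imwrite("pics/g5.png",cv2.resize(a,None,fx=5,fy=5,interpolation=cv2.INTER_CUBIC))
```

```text
t 8.8667 delta [ 0.0002  0.0007 -0.0011] turn 0.0598 tilt [-0.001  0.    -1.   ] q [-0.18  0.35  1.83  0.    0.96  0.71] F [-0.2  0.7 -0.9]
```

View pics/g5.png

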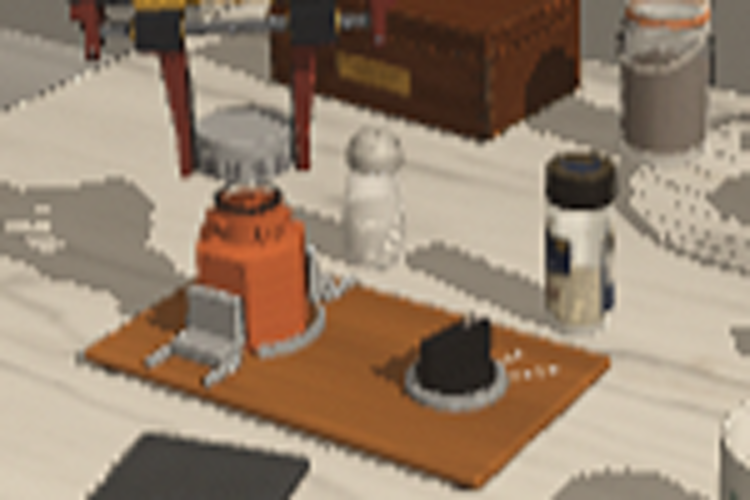

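The cap is off, above the open mouth, and the jar is still standing in the jaws. I'll use my last picture on a close-up of how level the cap is.

Run:
```python
from h import *
f=r.grab_frame("scene")[:,:,::-1].copy()
a=f[175:212,245:283]
p=cv2.imread("pics/scene0.png")[187:224,245:283]
cv2.imwrite("pics/g6.png",cv2.resize(np.hstack([a,p]),None,fx=10,fy=10,interpolation=cv2.INTER_CUBIC))
for n,z in(("bottom",.118),("top",.142)):
    P=np.array([proj("scene",[.5047+.028*np.cos(t),-.021+.028*np.sin(t),z]) for t in np.linspace(0,6.28,60)])
    print(n,((P.min(0)-[245,175])*10).round(),((P.max(0)-[245,175])*10).round())
```

```text
bottom [ 90. 131.] [288. 212.]
top [84. 55.] [284. 134.]
```

View pics/g6.png

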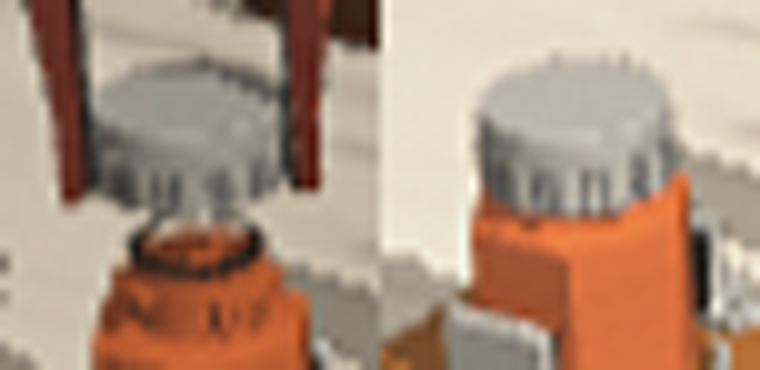

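The cap's outline (rows 60–215) matches the predicted level outline (55–212), so it is level and centred about 20 mm above the mouth. Handing in.

```bash
python3 -c "
from rig import r
print(r.sign_off())"
```

```text
the job is handed in; nothing more can be done
None
```

The job is handed in: the dial is on three dots, the jar is standing braced in the vise, and the arm is holding the unscrewed cap level about 2 cm above the jar's mouth.

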